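# Trip the catch and hold the gel viewer's amber cover open

## Robot

A 6-joint arm with a two-finger parallel gripper is mounted at the origin on the work surface. World frame = base frame: x ahead of the robot, y to its left, z up, the work surface at z = 0. Lengths are in m, angles in rad, forces in N, time in s.
With the tool pointing down it reaches from about 0.425 to 0.95 m from the base axis. Payload 3.5 kg.
Tool frame: the origin (TCP) lies on the centre line of the jaws, within the pads' length; the fingertips stand tip_extent ahead of it and the grasp point (between the pads) lies 2 mm behind it (tip_extent is the distance from the TCP to the fingertips, in m); z points along the fingers, y is the direction in which the jaws open and shut (so a half turn about z gives the same grasp; the last joint's range is limited). The gripper opens to 85 mm and grips with 20 to 120 N. Pads are 22 mm wide; open, the fingers measure 114 mm over their backs; the gripper's body (76 mm by 85 mm) begins 54 mm behind the grasp point. The pads swing forward as they close: fully open they stand 13 mm farther back than shut.
Start: joints at [-1.326, 0.286, 1.577, -0, 1.279, -0.15], TCP at [0.26, -0.623, 0.248] pointing down, gripper open.
Joint ranges: [-2.77, 2.77], [-0.9, 2.22], [0.21, 2.48], [-1.53, 4.67], [0.24, 2.81], [-2.84, 2.84]. Speed limits (rad/s): [2.79, 2.79, 3.14, 3.14, 3.14, 3.14].

## Interface

Orientations are given as a unit quaternion [x, y, z, w].
In Python, from plant import * gives the robot as it stands.
- The arm moves only by the shell command python3 -m crank 'ROWS' [FORCE]. ROWS is JSON, a list of rows, each a list of 7 numbers: the gripper's target within -1 to 1 (shut at 1, half-way at 0, fully open at -1), then the shift along the tool's x, y, z in cm, then the turn, a rotation vector about the tool's x, y, z in degrees. In form: [[fingers, tx, ty, tz, wx, wy, wz], ...]. A call has 1 to 5 rows; each row shifts and turns the commanded pose from where the row before left it, along the tool's axes as they then stand; what a row does not reach is not made up. A row lasts 1/10 s, in which the tool goes at most 50 mm and 8.59 degrees, less where a joint would pass 70% of its speed; a pose out of reach is approached as far as the arm can. A call is refused whole if a number of a shift passes 5 or a number of a turn 8.59, either way. A call with a gripper value outside its range is refused whole. The fingers move at their own pace and stop on an object; FORCE is the grip in N (left out, the last holds). Time passes only in rows, so rows that do not move let the fingers close. It gives the time, the measured TCP pose, the force and the opening at its end, in the units of the state.
- get_state(): the state, without advancing time (a new reading comes with each control period).
- read_camera(name): name is "side" or "top" or "wrist"; returns a dict with "color" (480x640x3 uint8, red, green, blue), "vfov" (degrees; the focal length in pixels is half the picture's height over the tangent of half this angle, whatever the lens; pixels are square), "cx", "cy" (the principal point, pixels), "cam_to_world" (4x4, takes a point from camera to world coordinates). Camera axes: x right, y up, looking along -z (the intrinsics and any distortion apply to the point x, -y, -z); pixel columns grow to the right and rows downward; lengths in m; the calibration is good to about 2 mm. The wrist camera is an equidistant fisheye: a pixel r from the principal point sees the ray r / f radians off the axis. A picture is of the moment at which its call begins. There is no depth.
- sign_off(): hands the job in, once; it reports no verdict.
Trained networks look in the newest picture that a camera, given by its name, has taken for a name from the list of things; names that differ only in an ending like _2 or _b are one class to them, and where a whole thing is asked for, a point or a joint stands for the part that bears it (a point fixed in the world has none). Each returns a list of dicts, best first, with "p" (0 to 1); they miss things now and then, are a little off and sometimes report something else, mostly with a low value. They report only what shows in the picture. A call takes as long as a camera call.
- trace(thing, camera): "pixels" (480x640 bool, what is visible of it) and "location" ([column, row] in pixels, amid what is visible of it).
- place_of(thing, camera): "location" ([column, row] in pixels: a listed point, or the origin of a listed thing).
The state is a dict: "time": time; "qpos": joint angles; "dq": joint speeds; "joint_efforts": joint torques, N m; "eef_pos": TCP position; "tcp_rot": TCP orientation; "contact_force": force on the tool from outside, world axes, zero at the start; "wrist_torque": the same for the moment, N m; "opening": opening from 0.0 (shut) to 1.0 (fully open).
Only numpy, scipy, OpenCV 4.12 (cv2) and the standard library are available. Lean on these libraries where they do the work, as an engineer would, in place of code of your own. Each camera call takes 0.05 s, during which the arm holds its last target.

## Task

Press the red catch paddle at the front of the gel viewer fully down so that the amber cover pops free, then raise the cover by its bar and hold it open at 50 degrees from shut so that a colleague can take out the gel. The cover drops back if let go, so finish still holding it steady at that angle with the gripper; do not shift or tip the bottle, the tube rack or the white dish standing around the viewer.

Things in the scene. Friction and masses are not known exactly. Their poses are not given: they have to be found in the camera images.
- viewer: Grey blue-light gel viewer, fixed to the bench, 220 (x) by 300 (y) by 100 mm high; the shut cover on top reaches 110 mm. Origin at the centre of its underside; its x points from its front (red paddle, towards the robot) to its rear (hinge), y to its left, z up. Turned by up to about 0.35 rad either way.
- cover (a joint): Angle of the cover in rad: 0 shut (level), grows as the front edge rises, stop 1.30; 50 deg = 0.873. Amber pane in a black frame, 205 x 296 x 10 mm, 0.5 kg, hinged at the rear rim. At the start shut and locked by the catch's hook. Once freed a spring pops it to about 0.18 rad, where it floats; raised further, weight and spring pull it back, with about 2 N at the bar near 50 deg.
- cover_bar (a point): Middle of the cover's round aluminium grab bar: 14 mm in diameter, along the viewer's y, 118 mm clear between its two end posts, 30 mm above the cover's top face and 20 mm beyond its front edge (bar axis). Cover shut: at x -130, y +50, z 140 mm in the viewer's frame. Moves and turns with the cover (y along the bar); the bar may turn between gripping fingers.
- cover_hinge (a point): Fixed point on the cover's hinge axis (along the viewer's y), level with the middle of the bar: x +100, y +50, z 100 mm in the viewer's frame. With the cover shut the bar's axis is 230 mm in front of it and 40 mm above it (233 mm away).
- catch (a joint): Angle of the sprung red trip catch in rad: 0 at rest (hook over the cover's edge), 0.40 pressed fully down on its stop. Springs back when let go. Pivot along the viewer's y at x -125, z 85 mm in the viewer's frame. Frees the cover in the last part of its stroke; takes about 3 N to start, 9 N at the stop, pressed at point catch_pad.
- catch_pad (a point): Where to press: centre of the top face of the red catch's paddle at the viewer's front right, level at rest. Paddle 50 mm wide (y), 55 long (x), 8 thick; its free end is 17 mm further out than this point. At rest: x -165, y -100, z 99 mm in the viewer's frame, 40 mm in front of the pivot and 14 above it; sinks about 16 mm over the full stroke.
- bottle: Loose reagent bottle with orange cap, 64 mm across, 150 mm high, standing left of the viewer; origin at the centre of its underside. Leave alone.
- tube_rack: Loose blue tube rack, 120 by 60 mm, 61 mm high over the tube caps, standing right of the viewer; origin at the centre of its underside. Leave alone.
- dish: Loose white ceramic dish, 84 mm across, 22 mm high, in front of the viewer on its left; origin at the centre of its underside. Leave alone.

How it is judged:
By the outcome, as a careful person would: the job done as asked, in the order asked, and still so for the second after the job is handed in, while the arm keeps its last pose, push and grip.
It also fails if it takes over 54 s, if anything falls off the work surface, if the arm or the gripper's body presses on something with over 40 N, if the wrist force passes 120 N, or if a joint passes its speed limit or range.

## Working session

There is one attempt and no reset: what is moved stays moved. The work goes in short steps, Python scripts to look and compute and a shell command to move; the robot and the scene stay as the last step left them, time stands still between calls to the robot, and variables do not carry over. Pictures are saved under pics/ and viewed, and the job is handed in when it is done.

```bash
ls; mkdir -p pics; python3 - <<'E'
from plant import *
import cv2
s=get_state();print(s)
for n in("side","top","wrist"):
    c=read_camera(n);cv2.imwrite(f"pics/{n}0.png",c["color"][:,:,::-1]);print(n,c["vfov"],c["cx"],c["cy"],c["cam_to_world"].__repr__())
    for t in("viewer","catch_pad","cover_bar","cover_hinge","bottle","tube_rack","dish"):
        print(t,[(round(d["p"],2),[round(float(v),1) for v in d["location"]]) for d in place_of(t,n)][:2])
E
```

```text
pics
{'time': 0.0, 'qpos': array([-1.32601729e+00,  2.87203280e-01,  1.57821016e+00,  1.62508654e-05,
        1.27857912e+00, -1.50008933e-01]), 'dq': array([ 0.00067809,  0.00055257,  0.00072567,  0.00043263,  0.00018568,
       -0.00065255]), 'joint_efforts': array([ 6.05627920e-04, -4.05983770e+01, -2.92624515e+01, -1.04260180e-04,
        5.85809466e-03,  5.33632445e-07]), 'eef_pos': array([ 0.25948523, -0.62245348,  0.24690409]), 'tcp_rot': array([ 9.80580739e-01,  1.96112146e-01, -4.90691091e-05, -1.19897410e-03]), 'contact_force': array([-0.8267218 ,  0.72979838, -0.98647143]), 'wrist_torque': array([0.01515734, 0.0393832 , 0.00980905]), 'opening': 0.9952711490298864}
side 44.26692623306176 316.9781017505898 246.1907959659034 array([[-0.8788066 ,  0.29622587, -0.37409784,  0.10103105],
       [-0.47712036, -0.53328731,  0.69854192,  0.93253275],
       [ 0.00742456,  0.79237294,  0.6099918 ,  0.90107629],
       [ 0.        ,  0.        ,  0.        ,  1.        ]])
viewer [(0.92, [327.3, 250.3])]
catch_pad [(0.66, [414.0, 222.4])]
cover_bar [(0.94, [362.8, 233.7])]
cover_hing
[... 542 characters left out ...]
over_bar [(0.75, [346.8, 290.3]), (0.62, [272.3, 327.3])]
cover_hinge [(0.92, [349.4, 176.8])]
bottle [(0.63, [257.0, 219.7])]
tube_rack [(0.69, [496.7, 269.8])]
dish [(0.56, [273.0, 329.8]), (0.54, [492.7, 270.6])]
wrist 65.70646984690485 324.77040071848535 233.21345689297658 array([[ 3.84937685e-01,  8.80768599e-01,  2.75807278e-01,
         3.29720720e-01],
       [-9.22942134e-01,  3.67058959e-01,  1.15954893e-01,
        -5.93993802e-01],
       [ 8.91895969e-04, -2.99189566e-01,  9.54193276e-01,
         3.73116999e-01],
       [ 0.00000000e+00,  0.00000000e+00,  0.00000000e+00,
         1.00000000e+00]])
viewer []
catch_pad []
cover_bar []
cover_hinge []
bottle []
tube_rack []
dish []
```

View pics/top0.png

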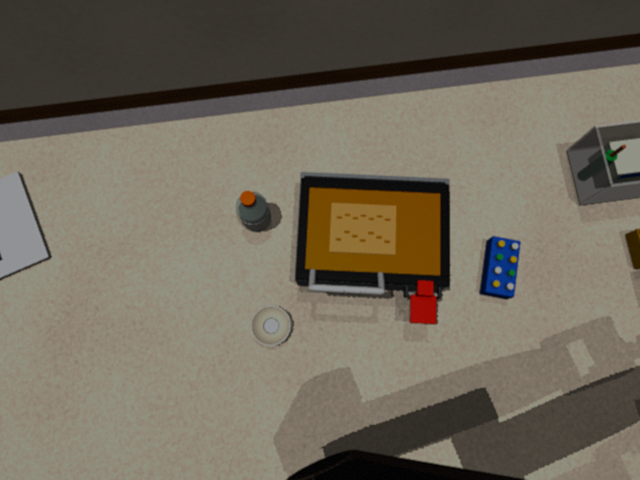

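View pics/side0.png

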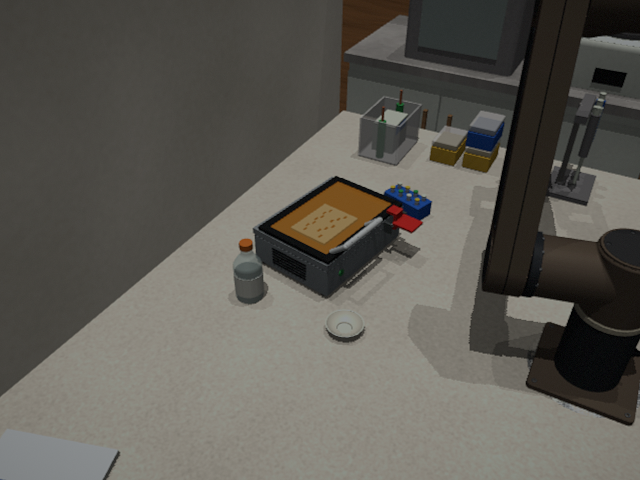

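```bash
cat > h.py <<'E'
from plant import *
import numpy as np, cv2
from scipy.optimize import least_squares
from scipy.spatial.transform import Rotation as R
P={"viewer":(0,0,0),"catch_pad":(-.165,-.1,.099),"cover_bar":(-.13,.05,.14),"cover_hinge":(.1,.05,.1)}
def proj(c,p):
    T=np.linalg.inv(c["cam_to_world"]);q=T[:3,:3]@np.asarray(p)+T[:3,3]
    f=240/np.tan(np.radians(c["vfov"])/2)
    return np.array([c["cx"]+f*q[0]/-q[2],c["cy"]-f*q[1]/-q[2]])
def onplane(c,px,z):
    f=240/np.tan(np.radians(c["vfov"])/2)
    d=c["cam_to_world"][:3,:3]@np.array([(px[0]-c["cx"])/f,-(px[1]-c["cy"])/f,-1]);o=c["cam_to_world"][:3,3]
    return o+d*(z-o[2])/d[2]
def v2w(x,p):
    cs,sn=np.cos(x[2]),np.sin(x[2]);return np.array([x[0]+cs*p[0]-sn*p[1],x[1]+sn*p[0]+cs*p[1],p[2]])
E
python3 - <<'E'
from h import *
cs={n:read_camera(n) for n in("side","top")}
obs=[]
for n in cs:
    for t in P:
        d=place_of(t,n)
        if d: obs.append((n,t,np.array(d[0]["location"])))
    for t in("bottle","tube_rack","dish"):
        for d in place_of(t,n)[:2]: print(n,t,d["p"],onplane(cs[n],d["location"],0).round(3))
fun=lambda x:np.concatenate([proj(cs[n],v2w(x,P[t]))-o for n,t,o in obs])
r=least_squares(fun,[.6,0,0],loss="soft_l1",f_scale=3)
print(r.x);
for (n,t,o),e in zip(obs,r.fun.reshape(-1,2)):print(n,t,o,e.round(1))
for t in P:print(t,v2w(r.x,P[t]).round(4))
np.save("v.npy",r.x)
E
```

```text
side bottle 0.58 [0.702 0.128 0.   ]
side tube_rack 0.81 [ 0.528 -0.362  0.   ]
side dish 0.68 [0.462 0.131 0.   ]
side dish 0.48 [ 0.808 -0.209  0.   ]
top bottle 0.58 [0.699 0.134 0.   ]
top tube_rack 0.79 [ 0.526 -0.361  0.   ]
top dish 0.89 [0.461 0.125 0.   ]
[ 0.62193434 -0.10307628 -0.18131134]
side viewer [329.3 250.9] [-0.4 -1.7]
side catch_pad [412.3 220.9] [-1.1  2.2]
side cover_bar [362.9 230.9] [0.1 1.7]
side cover_hinge [284.7 208.9] [-0.4  1.3]
top viewer [368.2 239.7] [ 2.  -0.8]
top catch_pad [425.6 315.4] [-0.9 -1.3]
top cover_bar [347.1 288.6] [0.8 0.6]
top cover_hinge [350.9 176.2] [0.4 2.1]
viewer [ 0.6219 -0.1031  0.    ]
catch_pad [ 0.4416 -0.1717  0.099 ]
cover_bar [ 0.5031 -0.0305  0.14  ]
cover_hinge [ 0.7293 -0.0719  0.1   ]
```

```bash
python3 - <<'E'
from h import *
import plant
print([n for n in dir(plant) if not n.startswith('_')], getattr(plant,'tip_extent',None))
cs=get_state()
print(cs['time'])
x=np.load("v.npy")
def tgt(p,yaw,tilt=0):
    pass
# start->above pad, in tool axes after turning
T=R.from_quat(cs["tcp_rot"]); goal=R.from_matrix(np.array([[-np.sin(x[2]),np.cos(x[2]),0],[np.cos(x[2]),np.sin(x[2]),0],[0,0,-1]]).T)
print("turn",np.degrees((T.inv()*goal).as_rotvec()))
g=np.r_[v2w(x,P["catch_pad"])[:2],.2]
print("shift start tool",100*T.inv().apply(g-cs["eef_pos"]),"goal tool",100*goal.inv().apply(g-cs["eef_pos"]))
E
```

```text
['Unreachable', 'get_state', 'place_of', 'read_camera', 'sign_off', 'tip_extent', 'trace'] 0.017
2.0
turn [ 1.83780143e-03  3.29580520e-03 -5.69929495e+01]
shift start tool [ 34.15949202 -34.66827605   4.83445858] goal tool [47.68075152  9.76100032  4.83746386]
```

```bash
python3 -m crank '[[1,3.4,-3.4,0,0,0,0],[1,3.4,-3.4,0,0,0,0],[1,3.4,-3.4,0,0,0,0],[1,3.4,-3.4,0,0,0,0],[1,3.4,-3.4,0,0,0,0]]' 40
python3 -m crank '[[1,3.4,-3.4,0,0,0,0],[1,3.4,-3.4,0,0,0,0],[1,3.4,-3.4,0,0,0,0],[1,3.4,-3.4,0,0,0,0],[1,3.4,-3.4,0,0,0,0]]'
python3 -m crank '[[1,0,0,0,0,0,-8.5],[1,0,0,0,0,0,-8.5],[1,0,0,0,0,0,-8.5],[1,0,0,0,0,0,-8.5],[1,0,0,0,0,0,-8.5]]'
python3 -m crank '[[1,0,0,0,0,0,-8.5],[1,0,0,0,0,0,-6],[1,0,0,0,0,0,0],[1,0,0,0,0,0,0],[1,0,0,0,0,0,0]]'
cat >> h.py <<'E'
def obsfit(names=("side","top","wrist"),x0=None):
    cs={n:read_camera(n) for n in names};return cs
def rel(x,p,tilt=0):
    s=get_state();T=R.from_quat(s["tcp_rot"])
    print("t",round(s["time"],2),"pos",s["eef_pos"].round(4),"F",s["contact_force"].round(1),"open",round(s["opening"],3))
    goal=R.from_matrix(np.array([[-np.sin(x[2]),np.cos(x[2]),0],[np.cos(x[2]),np.sin(x[2]),0],[0,0,-1]]).T)
    goal=goal*R.from_rotvec([tilt,0,0])
    print("turn deg",np.degrees((T.inv()*goal).as_rotvec()).round(2),"shift cm",(100*T.inv().apply(np.asarray(p)-s["eef_pos"])).round(2))
def projw(c,p):
    T=np.linalg.inv(c["cam_to_world"]);q=T[:3,:3]@np.asarray(p)+T[:3,3]
    f=240/np.tan(np.radians(c["vfov"])/2);v=np.array([q[0],-q[1]]);z=-q[2];n=np.linalg.norm(v)
    return np.array([c["cx"],c["cy"]])+f*np.arctan2(n,z)*v/n
E
python3 - <<'E'
from h import *
x=np.load("v.npy");rel(x,v2w(x,P["catch_pad"])+[0,0,.1])
for n in("side","top","wrist"):
    c=read_camera(n);cv2.imwrite(f"pics/{n}1.png",c["color"][:,:,::-1])
    for t in P:
        pr=(projw if n=="wrist" else proj)(c,v2w(x,P[t]))
        print(n,t,pr.round(1),[(round(d["p"],2),np.round(d["location"],1)) for d in place_of(t,n)][:2])
E
```

```text
time: 2.5
eef_pos: [0.3516, -0.399, 0.2485]
tcp_rot: [0.981, 0.196, 0.0, 0.0]
contact_force: [0.5, 0.5, -0.5]
opening: 0.144
time: 3.0
eef_pos: [0.4431, -0.1766, 0.2488]
tcp_rot: [0.981, 0.196, 0.0, 0.0]
contact_force: [1.6, -0.4, 0.5]
opening: 0.002
time: 3.5
eef_pos: [0.4428, -0.1783, 0.2485]
tcp_rot: [0.841, 0.541, 0.0, 0.0]
contact_force: [0.4, 0.3, -0.2]
opening: -0.002
time: 4.0
eef_pos: [0.4427, -0.1784, 0.2484]
tcp_rot: [0.769, 0.64, 0.0, 0.0]
contact_force: [0.4, 0.3, 0.6]
opening: -0.001
t 4.0 pos [ 0.4427 -0.1784  0.2484] F [0.4 0.3 0.6] open -0.001
turn deg [ 0.01  0.   -0.08] shift cm [ 0.64 -0.23  4.94]
side viewer [328.9 249.2] [(0.78, array([328.3, 248.5])), (0.38, array([411.3, 219.4]))]
side catch_pad [411.2 223.1] [(0.78, array([411.9, 221.7]))]
side cover_bar [363.  232.6] [(0.91, array([364.2, 233.7]))]
side cover_hinge [284.3 210.2] [(0.89, array([284.4, 209.1]))]
top viewer [370.2 238.9] [(0.77, array([369.6, 239.6]))]
top catch_pad [424.7 314.1] [(0.78, array([422.5, 313.8]))]
top cover_bar [347.9 289.2] [(0.64, array([348.1, 290.3]))]
top cover_hinge [351.3 178.3] [(0.9, array([352.7, 178.2]))]
wrist viewer [481.   98.2] [(0.74, array([480.,  95.]))]
wrist catch_pad [322.1 212.4] [(0.88, array([320.2, 211.1]))]
wrist cover_bar [377.8  -1.9] []
wrist cover_hinge [615.8  57.8] [(0.92, array([614.9,  58.5]))]
```

View pics/wrist1.png

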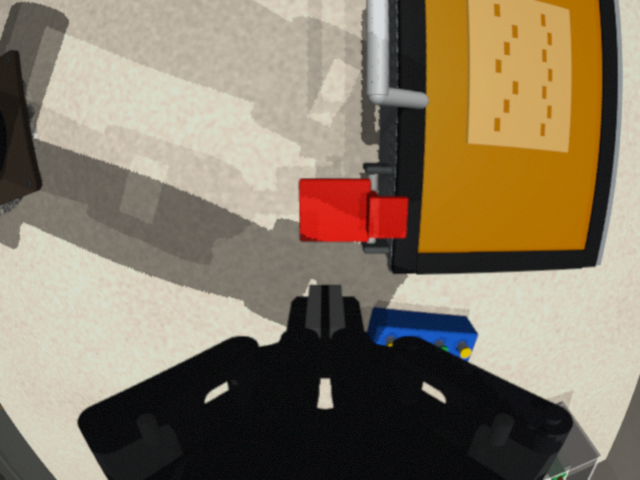

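View pics/top1.png

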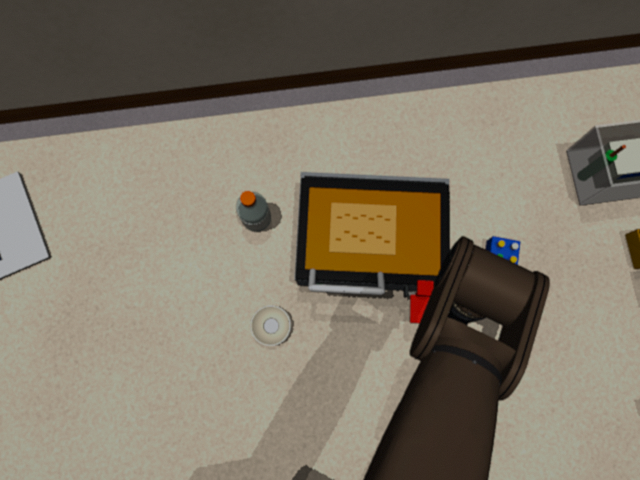

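```bash
python3 -m crank '[[1,0.6,-0.3,2.5,0,0,0],[1,0,0,3,0,0,0],[1,0,0,3,0,0,0],[1,0,0,2.5,0,0,0],[1,0,0,1,0,0,0]]'
python3 -m crank '[[1,0,0,0.5,0,0,0],[1,0,0,0.5,0,0,0],[1,0,0,0.4,0,0,0],[1,0,0,0,0,0,0]]'
```

```text
time: 5.25
eef_pos: [0.4394, -0.171, 0.1256]
tcp_rot: [0.768, 0.64, -0.001, -0.002]
contact_force: [-0.5, 0.1, -0.3]
opening: 0.004
time: 5.65
eef_pos: [0.4415, -0.1725, 0.1154]
tcp_rot: [0.768, 0.64, 0.0, 0.001]
contact_force: [-1.0, 0.1, 1.9]
opening: 0.001
```

```bash
python3 -m crank '[[1,0,0,0.4,0,0,0],[1,0,0,0.4,0,0,0],[1,0,0,0.4,0,0,0],[1,0,0,0,0,0,0]]'
python3 -m crank '[[1,0,0,0.3,0,0,0],[1,0,0,0.2,0,0,0],[1,0,0,0,0,0,0],[1,0,0,0,0,0,0]]'
```

```text
time: 6.05
eef_pos: [0.4398, -0.1722, 0.1033]
tcp_rot: [0.768, 0.641, -0.002, -0.001]
contact_force: [-8.4, 1.3, 9.8]
opening: 0.002
time: 6.45
eef_pos: [0.44, -0.1724, 0.1012]
tcp_rot: [0.768, 0.641, -0.002, -0.002]
contact_force: [-13.6, 3.4, 23.8]
opening: -0.003
```

```bash
python3 - <<'E'
from h import *
s=[]
for n in("side","wrist"):
    c=read_camera(n);cv2.imwrite(f"pics/{n}2.png",c["color"][:,:,::-1]);s.append(c["color"])
    print(n,[(round(d["p"],2),np.round(d["location"],1)) for d in place_of("cover_bar",n)][:2])
cv2.imwrite("pics/s2c.png",cv2.resize(s[0][160:300,230:450],None,fx=3,fy=3)[:,:,::-1])
print(get_state()["contact_force"])
E
```

```text
side [(0.67, array([330.8, 253.9])), (0.62, array([362.5, 220.7]))]
wrist []
[-15.31552245   4.18292082  23.3728743 ]
```

View pics/s2c.png

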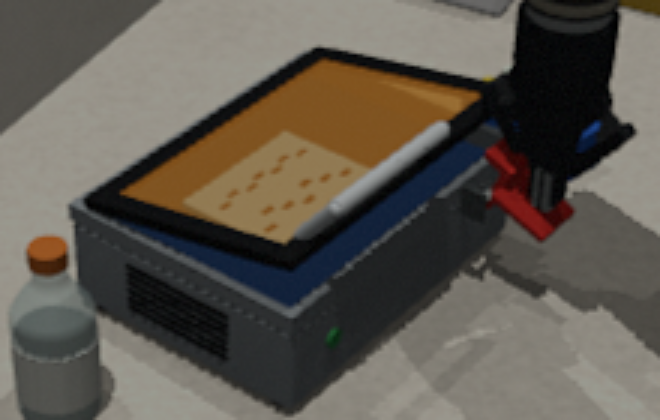

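View pics/wrist2.png

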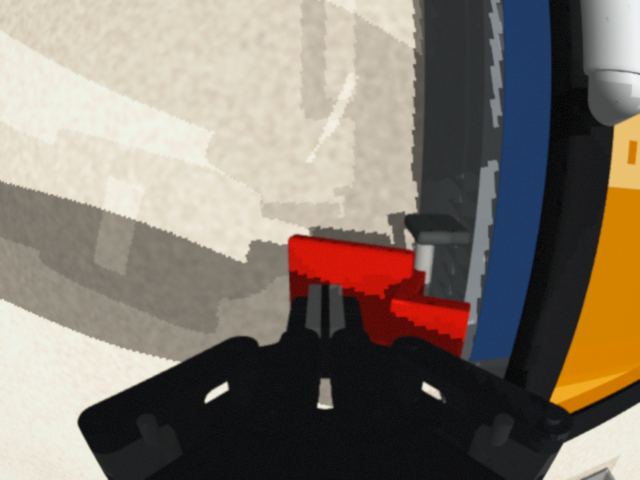

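```bash
python3 -m crank '[[1,0,0,-1,0,0,0],[1,0,0,-2,0,0,0],[1,0,0,-4,0,0,0],[1,0,0,-5,0,0,0],[-0.3,0,0,-5,0,0,0]]'
python3 -m crank '[[-0.3,0,0,-2,0,0,0],[-0.3,0,0,0,0,0,0]]'
python3 - <<'E'
from h import *
from scipy.optimize import minimize_scalar
x=np.load("v.npy")
r=np.hypot(.23,.04);a0=np.arctan2(.04,.23)
bar=lambda a:v2w(x,(.1-r*np.cos(a0+a),.05,.1+r*np.sin(a0+a)))
cs={};o={}
for n in("side","top","wrist"):
    c=read_camera(n);cv2.imwrite(f"pics/{n}3.png",c["color"][:,:,::-1])
    d=place_of("cover_bar",n);print(n,[(round(q["p"],2),np.round(q["location"],1)) for q in d][:3])
    f=projw if n=="wrist" else proj
    for q in d[:2]:
        m=minimize_scalar(lambda a:np.linalg.norm(f(c,bar(a))-q["location"]),bounds=(0,1.3),method="bounded");print(m.x,m.fun)
b=bar(.18);print(b);rel(x,b+[0,0,.06])
E
```

```text
time: 7.15
eef_pos: [0.4405, -0.1717, 0.2692]
tcp_rot: [0.768, 0.64, 0.0, 0.0]
contact_force: [1.3, -0.2, -1.0]
opening: 0.156
time: 7.35
eef_pos: [0.4427, -0.1731, 0.2928]
tcp_rot: [0.768, 0.64, 0.002, 0.005]
contact_force: [-0.4, -0.1, -0.1]
opening: 0.504
side []
top [(0.77, array([347.8, 281.5]))]
0.15461205884077728 1.289639948563592
wrist [(0.79, array([403.3,   6.3]))]
0.1838150258174303 0.9112915702231188
[ 0.5137801  -0.03241569  0.18053055]
t 7.65 pos [ 0.4401 -0.1715  0.285 ] F [ 0.1  0.8 -0.1] open 0.65
turn deg [-0.21 -0.09  0.  ] shift cm [15.    4.76  4.46]
```

View pics/wrist3.png

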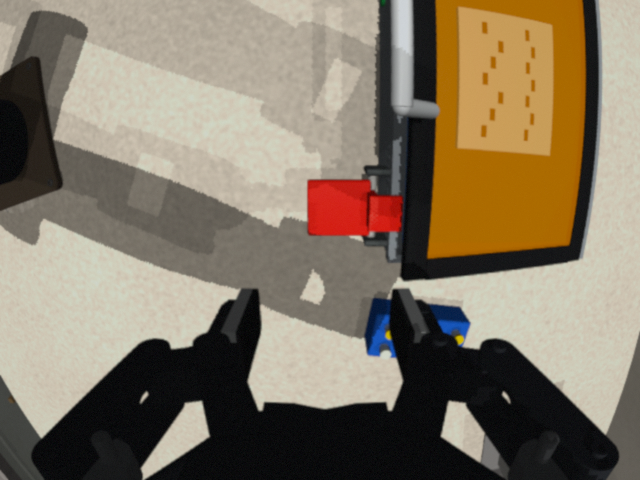

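```bash
python3 -m crank '[[-0.3,3,1,0,0,0,0],[-0.3,4,1.2,0,0,0,0],[-0.3,4,1.3,0,0,0,0],[-0.3,4,1.2,1,0,0,0],[-0.3,0,0,1.5,0,0,0]]'
python3 -m crank '[[-0.3,0,0,0,0,0,0],[-0.3,0,0,0,0,0,0],[-0.3,0,0,0,0,0,0]]'
python3 - <<'E'
from h import *
from scipy.optimize import minimize_scalar
x=np.load("v.npy")
r=np.hypot(.23,.04);a0=np.arctan2(.04,.23)
bar=lambda a:v2w(x,(.1-r*np.cos(a0+a),.05,.1+r*np.sin(a0+a)))
for n in("top","wrist"):
    c=read_camera(n);cv2.imwrite(f"pics/{n}4.png",c["color"][:,:,::-1])
    f=projw if n=="wrist" else proj
    d=place_of("cover_bar",n);print(n,f(c,bar(.18)),[(round(q["p"],2),np.round(q["location"],1)) for q in d][:3])
b=bar(.18);rel(x,b+[0,0,0])
E
```

```text
time: 8.15
eef_pos: [0.5154, -0.0293, 0.2616]
tcp_rot: [0.767, 0.642, 0.001, -0.0]
contact_force: [0.5, -0.1, -0.4]
opening: 0.65
time: 8.45
eef_pos: [0.514, -0.034, 0.2625]
tcp_rot: [0.769, 0.64, -0.0, 0.0]
contact_force: [-0.6, 0.6, -0.7]
opening: 0.653
top [349.2824506  280.11580143] [(0.23, array([496.8, 269.4]))]
wrist [324.04149081 248.32214182] [(0.76, array([323.3, 244.5])), (0.49, array([465.8,  18.1]))]
t 8.65 pos [ 0.5142 -0.0338  0.263 ] F [ 0.1 -0.2 -0.7] open 0.647
turn deg [ 0.07  0.01 -0.07] shift cm [ 0.13 -0.07  8.25]
```

View pics/wrist4.png

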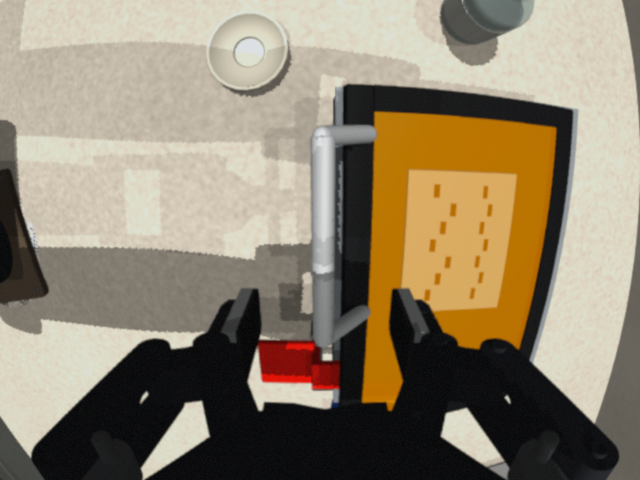

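```bash
python3 -m crank '[[-0.3,0.1,-0.1,2.5,0,0,0],[-0.3,0,0,2.5,0,0,0],[-0.3,0,0,2,0,0,0],[-0.3,0,0,1.2,0,0,0],[-0.3,0,0,0,0,0,0]]'
python3 -m crank '[[1,0,0,0,0,0,0],[1,0,0,0,0,0,0],[1,0,0,0,0,0,0],[1,0,0,0,0,0,0],[1,0,0,0,0,0,0]]' 40
python3 - <<'E'
from h import *
for n in("side","wrist"):
    c=read_camera(n);cv2.imwrite(f"pics/{n}5.png",c["color"][:,:,::-1])
s=get_state();print(s["eef_pos"],s["contact_force"],s["opening"])
E
```

```text
time: 9.15
eef_pos: [0.5122, -0.0318, 0.1787]
tcp_rot: [0.768, 0.64, -0.001, -0.001]
contact_force: [0.2, -0.1, -0.1]
opening: 0.651
time: 9.65
eef_pos: [0.5131, -0.0318, 0.1807]
tcp_rot: [0.768, 0.64, -0.0, -0.0]
contact_force: [-3.4, 0.2, 1.9]
opening: 0.149
[ 0.51298037 -0.03176858  0.18044504] [-3.38090058  0.09740035  0.84732216] 0.15081669056050284
```

View pics/wrist5.png

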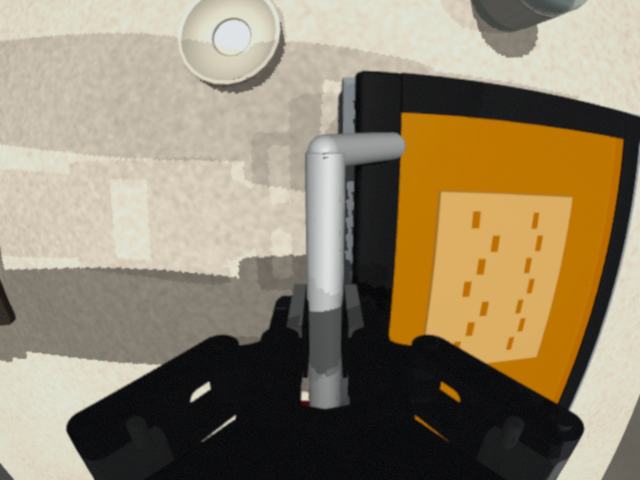

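View pics/side5.png

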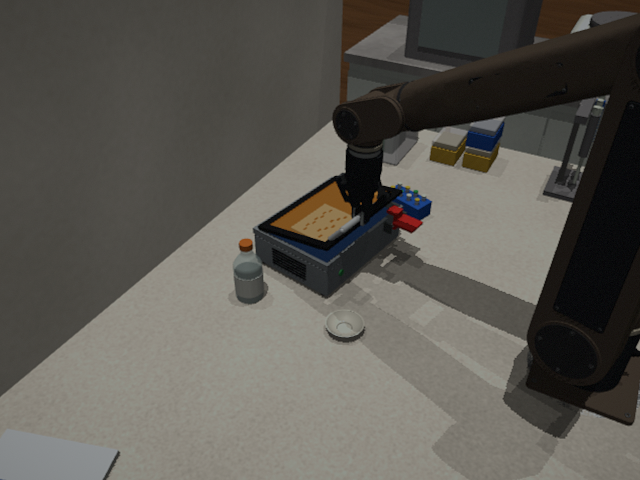

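```bash
python3 - <<'E'
from h import *
x=np.load("v.npy")
h=v2w(x,P["cover_hinge"]);s=get_state();T=R.from_quat(s["tcp_rot"])
g=s["eef_pos"]-.002*T.apply([0,0,1])
d=g-h;hx=d[0]*np.cos(x[2])+d[1]*np.sin(x[2]);print("r",np.hypot(hx,d[2]),"ang",np.arctan2(d[2],-hx)-np.arctan2(.04,.23))
r=.2334;a0=np.arctan2(.04,.23)
a=np.linspace(.18,.873,15);yy=-r*np.cos(a0+a);zz=r*np.sin(a0+a)
print(np.c_[a[1:],100*np.diff(yy),-100*np.diff(zz)].round(2))
E
```

```text
r 0.23496376004485003 ang 0.18632421327708457
[[ 0.23  0.43 -1.07]
 [ 0.28  0.48 -1.05]
 [ 0.33  0.53 -1.03]
 [ 0.38  0.58 -1.  ]
 [ 0.43  0.63 -0.97]
 [ 0.48  0.68 -0.94]
 [ 0.53  0.72 -0.9 ]
 [ 0.58  0.76 -0.87]
 [ 0.63  0.81 -0.83]
 [ 0.68  0.85 -0.79]
 [ 0.72  0.88 -0.74]
 [ 0.77  0.92 -0.7 ]
 [ 0.82  0.95 -0.65]
 [ 0.87  0.98 -0.6 ]]
```

```bash
python3 -m crank '[[1,0,0.43,-1.07,0,0,0],[1,0,0.48,-1.05,0,0,0],[1,0,0.53,-1.03,0,0,0],[1,0,0.58,-1,0,0,0],[1,0,0,0,0,0,0]]'
python3 -m crank '[[1,0,0.63,-0.97,0,0,0],[1,0,0.68,-0.94,0,0,0],[1,0,0.72,-0.9,0,0,0],[1,0,0.76,-0.87,0,0,0],[1,0,0,0,0,0,0]]'
python3 - <<'E'
from h import *
for n in("side","wrist"):
    c=read_camera(n);cv2.imwrite(f"pics/{n}6.png",c["color"][:,:,::-1])
E
```

```text
time: 10.25
eef_pos: [0.5332, -0.0354, 0.2245]
tcp_rot: [0.768, 0.64, -0.001, -0.001]
contact_force: [-7.9, 0.6, 2.6]
opening: 0.148
time: 10.75
eef_pos: [0.5604, -0.0404, 0.2623]
tcp_rot: [0.768, 0.64, -0.001, -0.001]
contact_force: [-11.1, 0.4, 6.7]
opening: 0.141
```

View pics/side6.png

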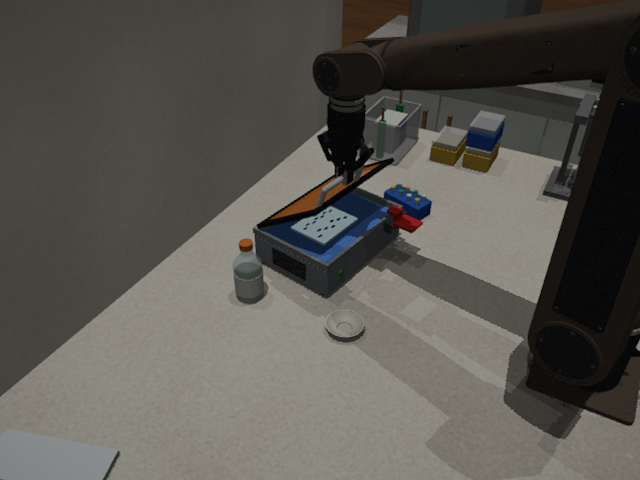

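View pics/wrist6.png

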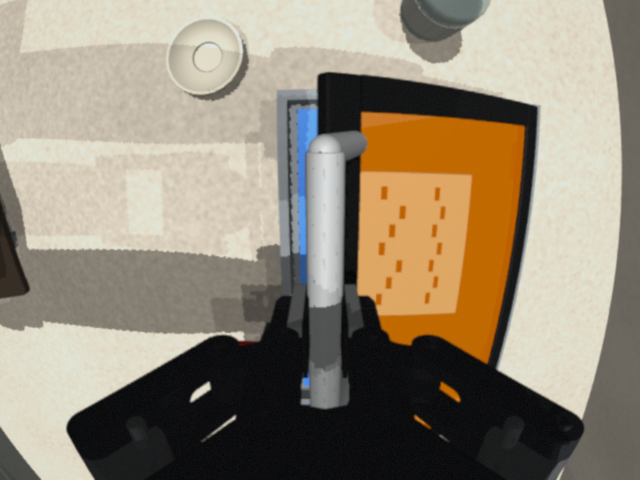

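```bash
python3 -m crank '[[1,0,0.65,-0.9,0,0,0],[1,0,0.8,-0.85,0,0,0],[1,0,0.85,-0.75,0,0,0],[1,0,0.9,-0.7,0,0,0],[1,0,0,0,0,0,0]]'
python3 -m crank '[[1,0,0.95,-0.65,0,0,0],[1,0,0.5,-0.3,0,0,0],[1,0,0,0,0,0,0],[1,0,0,0,0,0,0]]'
cat >> h.py <<'E'
def ang(x):
    h=v2w(x,P["cover_hinge"]);s=get_state();T=R.from_quat(s["tcp_rot"])
    g=s["eef_pos"]-.002*T.apply([0,0,1]);d=g-h;hx=d[0]*np.cos(x[2])+d[1]*np.sin(x[2])
    return np.hypot(hx,d[2]),np.degrees(np.arctan2(d[2],-hx)-np.arctan2(.04,.23))
E
python3 - <<'E'
from h import *
x=np.load("v.npy");print(ang(x));
for n in("side","wrist","top"):
    c=read_camera(n);cv2.imwrite(f"pics/{n}7.png",c["color"][:,:,::-1])
    for t in("cover_bar","cover_hinge"):print(n,t,[(round(q["p"],2),np.round(q["location"],1)) for q in place_of(t,n)][:2])
s=get_state();print(s["contact_force"])
E
```

```text
time: 11.35
eef_pos: [0.5931, -0.0465, 0.2936]
tcp_rot: [0.768, 0.64, 0.0, 0.001]
contact_force: [-7.2, -0.3, 5.5]
opening: 0.144
time: 11.75
eef_pos: [0.6059, -0.0488, 0.3029]
tcp_rot: [0.768, 0.64, -0.001, -0.0]
contact_force: [-9.1, 0.2, 7.0]
opening: 0.144
(np.float64(0.24028472198186213), np.float64(48.63788165189893))
side cover_bar [(0.64, array([325.1, 155.2]))]
side cover_hinge [(0.76, array([287.2, 207.6]))]
wrist cover_bar [(0.6, array([326.5, 314.2]))]
wrist cover_hinge [(0.62, array([459.2, 208.9]))]
top cover_bar []
top cover_hinge [(0.28, array([272.7, 328.4]))]
[-8.321698   -0.50564835  6.91647615]
```

View pics/side7.png

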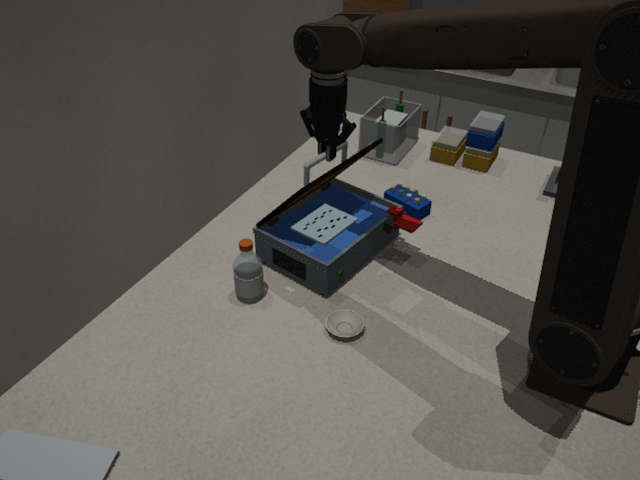

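View pics/wrist7.png

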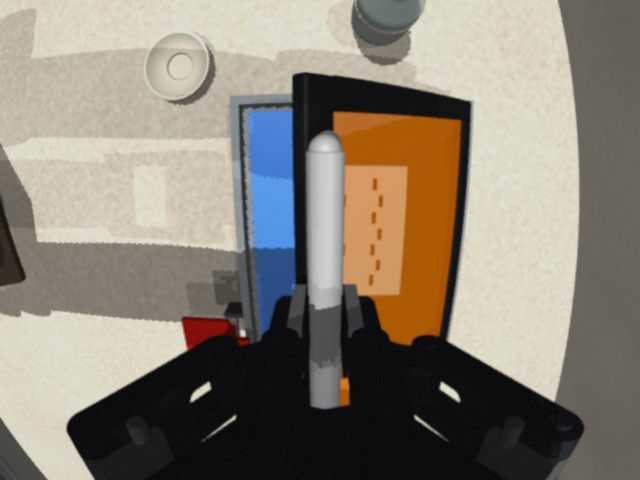

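```bash
python3 - <<'E'
from h import *
x=np.load("v.npy");h=v2w(x,P["cover_hinge"])
q=np.array([[.5131,-.0318,.1807],[.5332,-.0354,.2245],[.5604,-.0404,.2623],[.5931,-.0465,.2936],[.6059,-.0488,.3029]])
u=(q[:,:2]-h[:2])@[np.cos(x[2]),np.sin(x[2])];z=q[:,2]-.1
r=least_squares(lambda c:np.hypot(u-c[0],z-c[1])-.2334,[0,0]);print("fixed R centre",r.x,r.fun*1e3)
print(np.degrees(np.arctan2(z-r.x[1],-(u-r.x[0]))-np.arctan2(.04,.23)))
r=least_squares(lambda c:np.hypot(u-c[0],z-c[1])-c[2],[0,0,.23]);print("free",r.x,r.fun*1e3)
print(np.degrees(np.arctan2(z-r.x[1],-(u-r.x[0]))-np.arctan2(.04,.23)))
# vision: refit viewer pose from all cameras + line of cover angle by points
E
```

```text
fixed R centre [0.00195436 0.00711045] [ 0.34353333 -0.25329829 -0.4109275   0.10293687  0.25166092]
[ 8.48476449 20.36607666 31.89949014 43.13656496 47.05898118]
free [ 0.01249811 -0.00113671  0.24639325] [-0.00443329  0.02234337 -0.04499623  0.06565932 -0.03857316]
[ 9.53318665 20.78849555 31.6967702  42.33266169 46.05086023]
```

```bash
cat >> h.py <<'E'
def rot(p,a):
    dx,dz=p[0]-.1,p[2]-.1   # front (-x) rises
    return np.array([.1+dx*np.cos(a)+dz*np.sin(a),p[1],.1-dx*np.sin(a)+dz*np.cos(a)])
E
python3 - <<'E'
from h import *
x=np.load("v.npy")
for n,box in(("side",(230,120,200,130)),("wrist",(200,50,300,330))):
    c=read_camera(n);f=projw if n=="wrist" else proj
    k=3.5 if n=="side" else 1.8
    im=cv2.resize(c["color"][:,:,::-1],None,fx=k,fy=k)
    for a,col in((46,(0,255,0)),(50,(255,0,255))):
        for y0,y1,xx,zz in((-.148,.148,-.11,.11),(-.148,.148,-.11,.1)):
            pts=[f(c,v2w(x,rot((xx,y,zz),np.radians(a))))*k for y in np.linspace(y0,y1,30)]
            cv2.polylines(im,[np.array(pts).astype(np.int32)],False,col,1)
        for y in(.148,-.148):
            pts=[f(c,v2w(x,rot((t,y,.11),np.radians(a))))*k for t in np.linspace(-.11,.095,30)]
            cv2.polylines(im,[np.array(pts).astype(np.int32)],False,col,1)
    for xs in (-.11,.11):  # viewer body top rim
        pts=[f(c,v2w(x,(xs,y,.1)))*k for y in np.linspace(-.15,.15,30)];cv2.polylines(im,[np.array(pts).astype(np.int32)],False,(0,255,255),1)
    b=[int(v*k) for v in box];cv2.imwrite(f"pics/{n}8o.png",im[b[1]:b[1]+b[3],b[0]:b[0]+b[2]])
E
```

```text
(no output)
```

View pics/side8o.png

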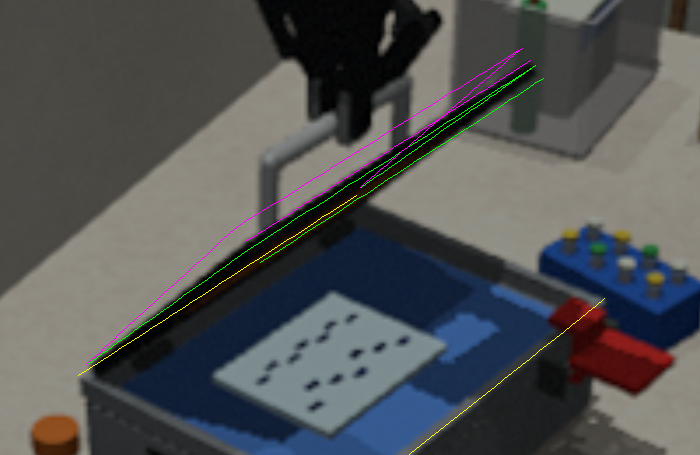

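View pics/wrist8o.png

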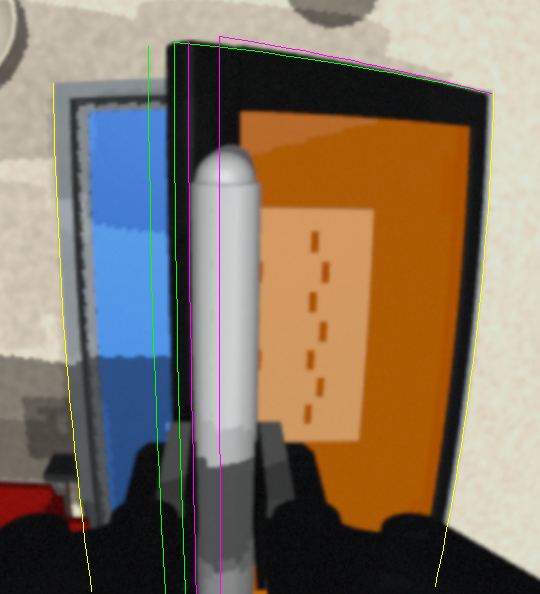

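```bash
python3 -m crank '[[1,0,0.4,-0.35,0,0,0],[1,0,0.4,-0.35,0,0,0],[1,0,0,0,0,0,0],[1,0,0,0,0,0,0],[1,0,0,0,0,0,0]]'
python3 - <<'E'
from h import *
x=np.load("v.npy");print(ang(x))
out=[]
for n in("side","wrist"):
    c=read_camera(n);f=projw if n=="wrist" else proj
    k=5 if n=="side" else 3
    im=cv2.resize(c["color"][:,:,::-1],None,fx=k,fy=k,interpolation=cv2.INTER_CUBIC)
    S=lambda p:tuple(int(round(v*k+k/2)) for v in p)
    for a,col in((46,(0,255,0)),(48,(255,255,0)),(50,(255,0,255)),(52,(0,0,255))):
        box=np.array([f(c,v2w(x,rot((xx,y,zz),np.radians(a))))*k for xx in np.linspace(-.11,.095,20) for y in np.linspace(-.148,.148,20) for zz in(.1,.11)]).astype(np.float32)
        cv2.polylines(im,[cv2.convexHull(box).astype(np.int32)],True,col,1)
    for xs in(-.11,.11):
        pts=[f(c,v2w(x,(xs,y,.1)))*k for y in np.linspace(-.15,.15,30)];cv2.polylines(im,[np.array(pts).astype(np.int32)],False,(0,255,255),1)
    bx=(250,125,150,110) if n=="side" else (220,40,260,190)
    b=[v*k for v in bx];cv2.imwrite(f"pics/{n}9o.png",im[b[1]:b[1]+b[3],b[0]:b[0]+b[2]])
print(get_state()["contact_force"])
E
```

```text
time: 12.8
eef_pos: [0.6142, -0.0503, 0.3084]
tcp_rot: [0.768, 0.64, 0.0, 0.0]
contact_force: [-5.8, -0.4, 4.2]
opening: 0.142
(np.float64(0.24081181601250917), np.float64(51.03180842697678))
[-5.78934474 -1.14316547  4.62795073]
```

View pics/side9o.png

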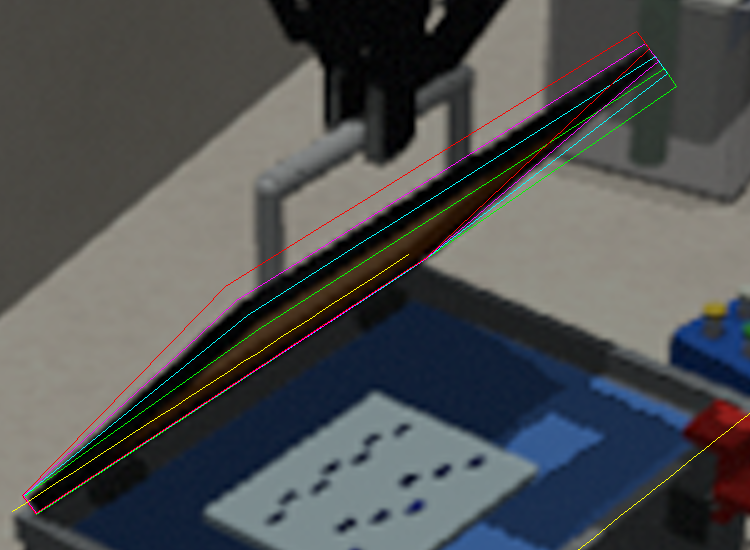

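View pics/wrist9o.png

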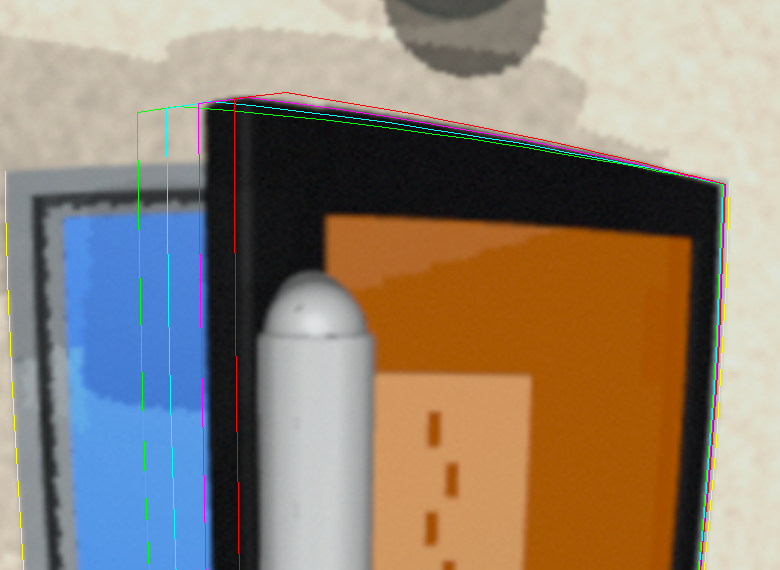

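```bash
python3 -m crank '[[1,0,0,0,0,0,0],[1,0,0,0,0,0,0],[1,0,0,0,0,0,0],[1,0,0,0,0,0,0],[1,0,0,0,0,0,0]]'
python3 - <<'E'
from h import *
x=np.load("v.npy");print(ang(x))
for n in("side","top"):
    c=read_camera(n);cv2.imwrite(f"pics/{n}10.png",c["color"][:,:,::-1])
    for t in("bottle","tube_rack","dish"):
        print(n,t,[(round(d["p"],2),onplane(c,d["location"],0).round(3)) for d in place_of(t,n)[:1]])
E
```

```text
time: 13.4
eef_pos: [0.6142, -0.0503, 0.3084]
tcp_rot: [0.768, 0.64, 0.0, 0.0]
contact_force: [-5.5, 0.0, 4.1]
opening: 0.147
(np.float64(0.24082098973279678), np.float64(51.02317821461948))
side bottle [(0.77, array([0.702, 0.134, 0.   ]))]
side tube_rack [(0.59, array([ 0.521, -0.367,  0.   ]))]
side dish [(0.98, array([0.462, 0.132, 0.   ]))]
top bottle [(0.65, array([0.699, 0.133, 0.   ]))]
top tube_rack [(0.92, array([ 0.523, -0.359,  0.   ]))]
top dish [(0.64, array([0.459, 0.128, 0.   ]))]
```

View pics/side10.png

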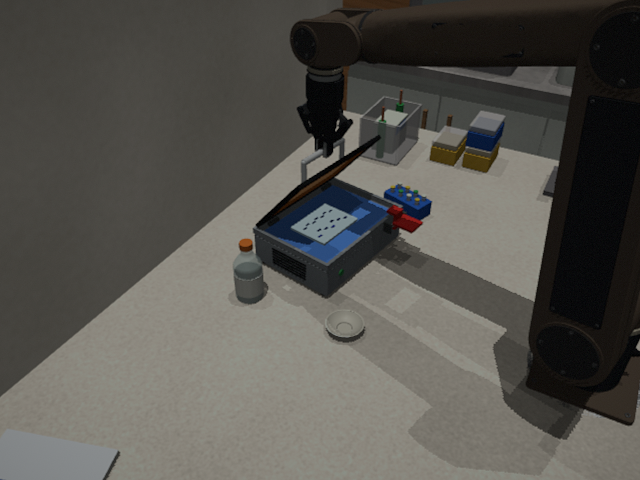

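The side view shows the cover held open by its bar (bar at about (325,155)). The bottle (248,275), rack (407,200) and dish (344,325) are where they were. The pose hasn't changed over the last 0.6 s.

```bash
python3 -c "
from plant import *
print(sign_off())"
```

```text
the job is handed in; nothing more can be done
None
```

I pressed the red paddle down with the shut fingers until the force rose to about 24 N, well past the 9 N at the stop, and the cover popped to about 0.18 rad. I then gripped the bar from above at 40 N, swung it up along its arc and handed the job in at about 13.5 s, still holding the cover.

- **Angle:** model overlays put the cover at about 49.7° from the side camera and about 50.3° from the wrist camera. The gripper position gave a different 51.0°, with the bar about 7 mm off its nominal radius. Circle fits through the arm's positions at an earlier stop also disagreed: 46–47°, against 48.6° from the gripper position there. I went with the overlays.
- **Steadiness:** the gripper pose did not change over the last 0.6 s. The wrist still read about 7 N.
- **Bottle, rack and dish:** they look unmoved in the pictures. Their measured positions repeat the starting ones within the roughly 7 mm scatter of the detections, which is largest for the rack.

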